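Clamp the leaf plate in the press bolster

TASK

Push the leaf plate fully home into its bolster, then clamp it with the four T-handled bolts, crisscross and in two passes: first turn each bolt clockwise about half way (bar at about 45 degrees to its rail), doing one diagonal pair and then the other, and only then turn each one on to its stop (bar square to the rail), again one diagonal pair and then the other. Leave the tools and containers lying around alone, and let go at the end.

Things in the scene. Friction and masses are not known exactly. Their poses are not given: they have to be found in the camera images.
- bolster: steel press bolster fixed to the table, 250 mm (its x) by 270 mm (its y) by 30 mm high, with two steel rails along its y on top (42 mm wide, tops 50 mm above the table, centred 85 mm either side of the middle). Origin: centre of its underside, on the table; x points away from the robot, y to the robot's left (yawed up to 0.4 rad), z up. The leaf plate runs between the rails; the four T-bolts stand at x = -85 or +85 mm, y = -75 or +75 mm of it
- plate (a joint): slide of the terracotta leaf-relief plate (122 x 200 x 18 mm) along the bolster's y: how far in m it is drawn out towards the bolster's +y (0 = fully home against its stop, 0.12 = farthest out). It slides with about 3 N of friction and stays where it is left
- plate_grip (a point): middle of the upright aluminium grip at the +y end of the plate: a plain block 60 mm along the bolster's x, 18 mm thick along its y, top 25 mm above this point, which is 78 mm above the table. It can be pinched from above across its 18 mm or pushed. With the plate home it lies at x = 0, y = 155 mm of the bolster
- bolt_near_left (a joint): turn of this quarter-turn clamp bolt in rad, growing clockwise seen from above: 0 = slack, its T-bar along the rail (the bolster's y); 1.57 = home against its hard stop, bar square to the rail and its toe over the plate. Friction about 0.18 N m; stays where it is left
- bolt_near_left_bar (a point): centre of the T-bar of the bolt at x = -85, y = +75 mm of the bolster (near the robot, left), diagonally opposite bolt_far_right. Bar 90 mm long along this point's own y, 16 mm wide, 24 mm tall, dark steel, its centre 87 mm above the table and on the turning axis, on a 22 mm stem (bar underside 25 mm above the rail)
- bolt_near_right (a joint): turn of this quarter-turn clamp bolt in rad, growing clockwise seen from above: 0 = slack, its T-bar along the rail (the bolster's y); 1.57 = home against its hard stop, bar square to the rail and its toe over the plate. Friction about 0.18 N m; stays where it is left
- bolt_near_right_bar (a point): centre of the T-bar of the bolt at x = -85, y = -75 mm (near the robot, right), diagonally opposite bolt_far_left. Bar 90 mm long along this point's own y, 16 mm wide, 24 mm tall, dark steel, its centre 87 mm above the table and on the turning axis, on a 22 mm stem (bar underside 25 mm above the rail)
- bolt_far_left (a joint): turn of this quarter-turn clamp bolt in rad, growing clockwise seen from above: 0 = slack, its T-bar along the rail (the bolster's y); 1.57 = home against its hard stop, bar square to the rail and its toe over the plate. Friction about 0.18 N m; stays where it is left
- bolt_far_left_bar (a point): centre of the T-bar of the bolt at x = +85, y = +75 mm (far, left), diagonally opposite bolt_near_right. Bar 90 mm long along this point's own y, 16 mm wide, 24 mm tall, dark steel, its centre 87 mm above the table and on the turning axis, on a 22 mm stem (bar underside 25 mm above the rail)
- bolt_far_right (a joint): turn of this quarter-turn clamp bolt in rad, growing clockwise seen from above: 0 = slack, its T-bar along the rail (the bolster's y); 1.57 = home against its hard stop, bar square to the rail and its toe over the plate. Friction about 0.18 N m; stays where it is left
- bolt_far_right_bar (a point): centre of the T-bar of the bolt at x = +85, y = -75 mm (far, right), diagonally opposite bolt_near_left. Bar 90 mm long along this point's own y, 16 mm wide, 24 mm tall, dark steel, its centre 87 mm above the table and on the turning axis, on a 22 mm stem (bar underside 25 mm above the rail)
- mallet: plain hammer with a steel head, 260 mm long, lying on the table to the right of the bolster; bystander
- spanner: steel open-ended spanner, 200 mm, lying on the table beyond the bolster; bystander
- brush: flat brush, 180 mm, lying on the table just to the right of the bolster; bystander
- die: thin steel cutting ring, 100 mm across, 30 mm tall, on the table at the near left of the bolster; bystander (origin on its underside)
- jar: closed jar, 64 mm across, 85 mm tall, on the table just to the right of the bolster; bystander (origin on its underside)
- tin: closed plain metal tin, 72 mm across, 100 mm tall, on the table beyond the bolster; bystander (origin on its underside)

How it is judged:
On the way, in this order (a step that is already met when the one before it is completed fails the run):
1. the plate is fully home and no bolt has been turned yet (value of joint plate below 0.006 m and value of joint each of bolt_near_left, bolt_near_right, bolt_far_left, bolt_far_right below 0.35 rad), for 0.2 s.
2. first pass: one diagonal pair is turned about half way while the other pair is still slack (value of joint plate below 0.006 m and ((value of joint bolt_near_left between 0.45 and 1.15 rad and value of joint bolt_far_right between 0.45 and 1.15 rad and value of joint each of bolt_near_right, bolt_far_left below 0.35 rad) or (value of joint bolt_near_right between 0.45 and 1.15 rad and value of joint bolt_far_left between 0.45 and 1.15 rad and value of joint each of bolt_near_left, bolt_far_right below 0.35 rad))), for 0.2 s.
3. first pass: all four bolts are about half way (value of joint plate below 0.006 m and value of joint bolt_near_left between 0.45 and 1.15 rad and value of joint bolt_near_right between 0.45 and 1.15 rad and value of joint bolt_far_left between 0.45 and 1.15 rad and value of joint bolt_far_right between 0.45 and 1.15 rad), for 0.2 s.
4. second pass: one diagonal pair is home while the other pair is still about half way (value of joint plate below 0.006 m and ((value of joint each of bolt_near_left, bolt_far_right above 1.43 rad and value of joint each of bolt_near_right, bolt_far_left below 1.2 rad) or (value of joint each of bolt_near_right, bolt_far_left above 1.43 rad and value of joint each of bolt_near_left, bolt_far_right below 1.2 rad))), for 0.2 s.
At the end, for the whole second after the job is handed in: The plate is home (within 6 mm of its stop), all four bolts are at their stops (turned more than 1.43 of 1.57 rad) and still (value of joint plate below 0.006 m and value of joint each of bolt_near_left, bolt_near_right, bolt_far_left, bolt_far_right above 1.43 rad and velocity of joint each of bolt_near_left, bolt_near_right, bolt_far_left, bolt_far_right below 0.05 rad/s); the robot touches nothing.
It fails at once if a bolt is turned nearly home (past 1.3 rad) while another is not yet about half way (under 0.45 rad) (value of joint any of bolt_near_left, bolt_near_right, bolt_far_left, bolt_far_right above 1.3 rad and value of joint any of bolt_near_left, bolt_near_right, bolt_far_left, bolt_far_right below 0.45 rad).
It fails at once if a bolt is turned (past 0.45 rad) while the plate is not home (over 12 mm out) (value of joint plate above 0.012 m and value of joint any of bolt_near_left, bolt_near_right, bolt_far_left, bolt_far_right above 0.45 rad).
It fails at once if a bystander is moved more than 40 mm (distance of any of mallet, spanner, brush, die, jar, tin from where it was at the start of the episode above 0.04 m).
It also fails if it takes over 72 s, if anything falls off the work surface, if the arm or the gripper's body presses on something with over 40 N, if the wrist force passes 120 N, or if a joint passes its speed limit or range.

ROBOT

A 6-joint arm with a two-finger parallel gripper is mounted at the origin on the work surface. World frame = base frame: x ahead of the robot, y to its left, z up, the work surface at z = 0. Lengths are in m, angles in rad, forces in N, time in s.
With the tool pointing down it reaches from about 0.35 to 1 m from the base axis. Payload 7.1 kg.
Tool frame: the origin (TCP) lies at the very end of the fingers, on their centre line; the grasp point (between the pads) lies 19 mm behind it; z points along the fingers, y is the line along which they close (so a half turn about z gives the same grasp; the last joint's range is limited). The gripper opens to 85 mm and grips with 20 to 120 N. Pads are 22 mm wide; open, the fingers measure 114 mm over their backs; the gripper's body (76 mm by 85 mm) begins 54 mm behind the grasp point. The pads swing forward as they close: fully open they stand 13 mm farther back than shut.
Start: joints at [1.269, 0.423, 1.63, -0, 1.089, -0.019], TCP at [0.174, 0.6, 0.231] pointing down, gripper open.
Joint ranges: [-3, 3], [-0.9, 2.11], [0.09, 2.58], [-1.31, 4.45], [0.11, 2.69], [-2.54, 2.54]. Speed limits (rad/s): [2.39, 2.39, 3.01, 3.14, 3.14, 3.14].

INTERFACE

Orientations are given as a unit quaternion [w, x, y, z].
In Python, from rig import env gives the robot as it stands.
- The arm moves only by the tool send_rows, never from a script. Its argument "steps" is text: rows parted by semicolons, each of 7 numbers parted by spaces: the shift along the world's x, y, z in cm, then the turn, a rotation vector about the world's x, y, z in rad, then the closure, from 0 (fully open) to 1 (shut). A call has exactly 10 rows; each row shifts and turns the commanded pose from where the row before left it; what a row does not reach is not made up. A row lasts 1/8 s, in which the tool goes at most 62.5 mm and 10.7 degrees, less where a joint would pass 70% of its speed; a pose out of reach is approached as far as the arm can. A call with a gripper value outside its range is refused whole. The fingers move at their own pace and stop on an object; "force" is the grip in N (left out, the last holds). Time passes only in rows, so rows that do not move let the fingers close, or fill a call up. It gives the time, the measured TCP pose, the force, the opening and the grip force at its end, in the units of the state.
- env.get_state(): the state, without advancing time (a new reading comes with each control period).
- env.read_camera(name): name is "scene" or "top"; returns a dict with "color" (420x560x3 uint8, red, green, blue), "depth" (420x560 float32, m along the optical axis (not along the pixel's ray), 0 where there is no reading), "camera_matrix" (3x3 intrinsics, pixels), "extrinsics" (4x4, takes a point from world to camera coordinates). Camera axes: x right, y down, z forward; pixel columns grow to the right and rows downward; lengths in m; the calibration is good to about 2 mm. A picture is of the moment at which its call begins.
- env.job_done(): hands the job in; it is judged then, once.
The state is a dict: "clock": time; "q": joint angles; "joint_vel": joint speeds; "tau": joint torques, N m; "tool_pos": TCP position; "orientation": TCP orientation; "force": force on the tool from outside, world axes, zero at the start; "torque": the same for the moment, N m; "gripper_width": finger opening in m; "gripper_force": force on a finger pad.
Only numpy, scipy, OpenCV 4.12 (cv2) and the standard library are available. Lean on these libraries where they do the work, as an engineer would, in place of code of your own. Each camera call takes 0.05 s, during which the arm holds its last target. There are 200 camera calls.

## Working session

There is one attempt and no reset: what is moved stays moved. The work goes in short steps, Python scripts to look and compute and a tool call to move; the robot and the scene stay as the last step left them, time stands still between calls to the robot, and variables do not carry over. Pictures are saved under pics/ and viewed, at most 10 in all, crops included, and the job is handed in when it is done.

Besides the shell and the picture viewer there is one more tool, called after "Request:" as name(argument=value, ...) on one line, values as JSON. send_rows: Moves the arm, as the interface text tells. Its arguments: {"type":"object","properties":{"steps":{"type":"string"},"force":{"type":"number"}},"required":["steps"]}

```bash
ls; mkdir -p pics; python3 - <<'E'
from rig import env
import cv2,numpy as np
for n in("top","scene"):
    c=env.read_camera(n); cv2.imwrite(f"pics/{n}0.png",c["color"][:,:,::-1]); np.savez(f"{n}0.npz",**c)
    print(n,c["camera_matrix"].tolist(),np.round(c["extrinsics"],4).tolist())
s=env.get_state(); print({k:np.round(v,3).tolist() for k,v in s.items()})
E
```

```text
pics
top [[392.918410899287, 0.0, 281.659513120995], [0.0, 392.918410899287, 205.7717943939107], [0.0, 0.0, 1.0]] [[-0.0015, -0.9999, 0.0112, -0.059], [-0.9901, -0.0001, -0.1407, 0.6073], [0.1407, -0.0112, -0.99, 0.7503], [0.0, 0.0, 0.0, 1.0]]
scene [[486.8427022598916, 0.0, 279.9569974316757], [0.0, 486.8427022598916, 210.20109964178704], [0.0, 0.0, 1.0]] [[-0.5719, 0.8202, -0.0167, 0.3861], [0.6064, 0.4089, -0.682, -0.2835], [-0.5525, -0.4001, -0.7312, 1.5032], [0.0, 0.0, 0.0, 1.0]]
{'clock': 0.1, 'q': [1.269, 0.424, 1.631, 0.0, 1.089, -0.019], 'joint_vel': [0.0, 0.0, -0.001, -0.002, 0.001, 0.001], 'tau': [0.0, -55.843, -28.244, -0.0, 0.003, -0.0], 'tool_pos': [0.174, 0.6, 0.231], 'orientation': [-0.0, 0.141, 0.99, -0.001], 'force': [-0.178, -0.375, 0.864], 'torque': [-0.053, 0.014, -0.021], 'gripper_force': 0.0, 'gripper_width': 0.085}
```

View pics/top0.png

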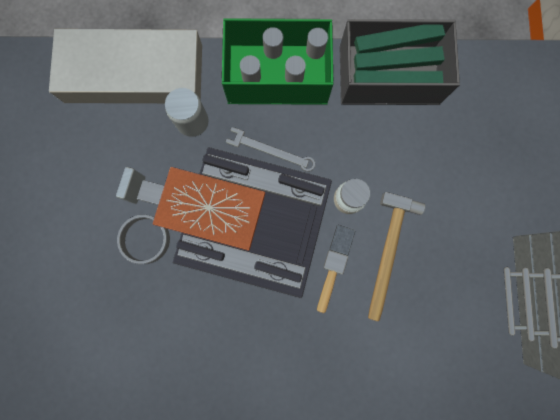

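View pics/scene0.png

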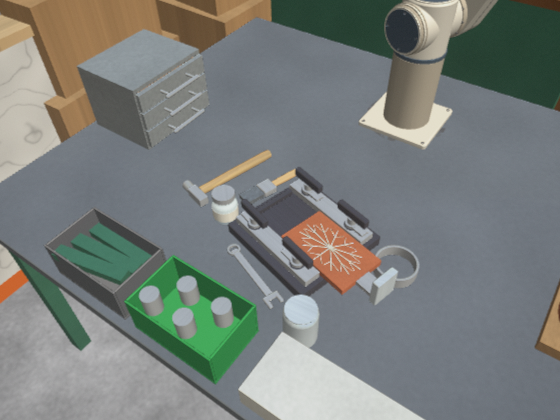

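The top view shows the four dark bars at about (226,163), (302,185), (201,250) and (278,272). The grip is at (126,183), next to the die ring at (142,240). Next I'll measure these from depth.

```bash
cat > h.py <<'E'
import numpy as np,cv2
def world(c):
    K=c["camera_matrix"];E=c["extrinsics"];d=c["depth"]
    v,u=np.mgrid[:420,:560]
    p=np.stack([(u-K[0,2])/K[0,0]*d,(v-K[1,2])/K[1,1]*d,d],-1)
    return (p-E[:3,3])@E[:3,:3]
def bars(c,lo=.091,hi=.106,box=None):
    W=world(c); m=((W[...,2]>lo)&(W[...,2]<hi)&(c["depth"]>0)).astype(np.uint8)
    n,l,s,ce=cv2.connectedComponentsWithStats(m)
    out=[]
    for i in range(1,n):
        if s[i,4]<40: continue
        P=W[l==i]; r=cv2.minAreaRect((P[:,:2]*1000).astype(np.float32))
        b=cv2.boxPoints(r); e=[b[1]-b[0],b[2]-b[1]]; L=max(e,key=np.linalg.norm)
        out.append((ce[i].round(),s[i,4],np.round(r[0],1),np.round(r[1],1),round(np.degrees(np.arctan2(L[1],L[0]))%180,1),P[:,2].mean().round(4)))
    return out
E
python3 - <<'E'
from h import *
for n in("top","scene"):
    print(n)
    for o in bars(np.load(n+"0.npz")): 
        if o[1]<3000: print(*o)
E
```

```text
top
[277.  51.] 1289 [911.  -50.3] [220.2 142.8] 89.8 0.0977
[404.  51.] 1358 [ 910.2 -300. ] [220.6 143.1] 89.5 0.0975
[272.  37.] 334 [940.5 -41. ] [38.2 40.9] 179.3 0.0992
[317.  38.] 339 [ 940.4 -130.2] [40.7 38.9] 49.6 0.099
[249.  65.] 341 [880.4   4.7] [39.8 38.9] 30.2 0.0992
[295.  66.] 338 [880.4 -84.7] [39.7 37.8] 0.9 0.0992
[182. 104.] 917 [799.6 135.4] [65.5 65.2] 3.3 0.0993
[225. 164.] 399 [681.   49.3] [90.1 16.3] 72.7 0.098
[125. 183.] 364 [643.5 236. ] [19.3 59.4] 165.8 0.1012
[301. 184.] 402 [642.  -95.5] [89.6 16.6] 71.9 0.0979
[540. 252.] 199 [ 510.  -539.4] [ 7.8 72.5] 175.4 0.0983
[200. 250.] 421 [517.2  93. ] [88.4 16. ] 73.7 0.0982
[278. 271.] 423 [478.3 -51.2] [89.8 16. ] 73.0 0.0981
[544. 304.] 192 [ 419.2 -539.4] [13.9 94.6] 172.5 0.096
[524. 293.] 40 [ 438.6 -499.8] [42.7  3.5] 0.5 0.1042
[550. 356.] 201 [ 328.8 -539.2] [ 4.2 69.8] 180.0 0.098
scene
[69. 37.] 661 [  292.1 -1116.3] [ 63.1 619.8] 176.4 0.0984
[525.  18.] 307 [-648.8  137.6] [242.5  30.2] 87.3 0.0983
[150. 106.] 506 [ 482.7 -597.4] [175.8 350.3] 136.9 0.0987
[408. 102.] 209 [40.4 11.5] [ 65.4 137.7] 107.7 0.0988
[182. 108.] 42 [ 439.5 -504.1] [14.1 93.9] 179.9 0.1035
[308. 178.] 207 [479.6 -51.5] [88.9 17.5] 72.6 0.0973
[253. 212.] 223 [644.1 -94.8] [89.4 16.4] 72.4 0.0978
[353. 212.] 249 [517.8  93.2] [91.5 19.9] 73.3 0.0976
[103. 251.] 1087 [ 911.5 -299.8] [140.9 225.1] 90.1 0.0974
[297. 251.] 291 [682.4  50.1] [91.6 17.4] 73.6 0.0975
[182. 305.] 1621 [911.4 -49.9] [141.4 222.7] 90.0 0.098
[384. 279.] 280 [644.8 236.8] [18.4 60.9] 164.3 0.101
[186. 285.] 311 [881.3 -84.8] [40.7 39.4] 69.4 0.0992
[300. 311.] 886 [801.2 136.8] [67.8 65.5] 69.3 0.0992
[220. 307.] 334 [881.3   5. ] [40.3 39.8] 22.3 0.0994
[182. 318.] 357 [940.8 -39.6] [41.  38.7] 42.0 0.0992
```

Request:
send_rows(steps="4.8 -3.3 0 0 0 0 1;4.8 -3.3 0 0 0 0 1;4.8 -3.3 0 0 0 0 1;4.8 -3.3 0 0 0 0 1;4.8 -3.3 0 0 0 0 1;4.8 -3.3 0 0 0 0 1;4.8 -3.3 0 0 0 0 1;4.8 -3.3 0 0 0 0 1;4.8 -3.3 0 0 0 0 1;4.8 -3.3 0 0 0 0 1", force=40)

```text
clock: 1.35
tool_pos: [0.6556, 0.2688, 0.2308]
orientation: [-0.0, 0.141, 0.99, -0.0]
force: [0.3, 1.4, -0.2]
gripper_width: 0.0001
gripper_force: 0.0
```

Request:
send_rows(steps="0 0 -4 0 0 0 1;0 0 -5 0 0 0 1;0 0 -4 0 0 0 1;0 0 -2.3 0 0 0 1;-0.4 -1.2 0 0 0 0 1;-0.5 -1.8 0 0 0 0 1;-0.5 -1.8 0 0 0 0 1;-0.5 -1.8 0 0 0 0 1;-0.5 -1.8 0 0 0 0 1;0 0 0 0 0 0 1")

```text
clock: 2.6
tool_pos: [0.6298, 0.1839, 0.0787]
orientation: [-0.0, 0.142, 0.99, -0.001]
force: [-0.7, -0.8, -0.3]
gripper_width: 0.0002
gripper_force: 0.0
```

Request:
send_rows(steps="-0.1 -0.5 0 0 0 0 1;-0.1 -0.4 0 0 0 0 1;-0.1 -0.3 0 0 0 0 1;0 -0.1 0 0 0 0 1;-0.1 -0.1 0 0 0 0 1;0 0 0 0 0 0 1;0 0 0 0 0 0 1;0 0 0 0 0 0 1;0 0 0 0 0 0 1;0 0 0 0 0 0 1")

```text
clock: 3.85
tool_pos: [0.6265, 0.1722, 0.0784]
orientation: [0.0, 0.141, 0.99, 0.0]
force: [3.0, 2.1, 0.5]
gripper_width: 0.0
gripper_force: 1.5
```

```bash
cat > look.py <<'E'
from h import *
from rig import env
import sys
C=np.array([580.3,-.9]);ex=np.array([.9659,-.2588]);ey=np.array([.2588,.9659])
for n in sys.argv[1:]:
    c=env.read_camera(n); print(n)
    for o in bars(c):
        p=np.array([(o[2]-C)@ex,(o[2]-C)@ey])
        if abs(p[0])<110 and -130<p[1]<280: print(p.round(1),o[3],"turn",round(np.radians(75-o[4]),2),o[5],o[1])
s=env.get_state(); print(s["clock"],s["tool_pos"],s["force"])
E
python3 look.py top scene
```

```text
top
[84.3 74.7] [90.1 16.3] turn 0.03 0.0979 398
[ 84.5 -75.3] [89.8 16.7] turn 0.05 0.098 402
[ 24.9 156.9] [10.5 19. ] turn -0.27 0.1022 52
[-18.8 156.9] [18.9 22.7] turn -1.54 0.1013 123
[-85.2  74.4] [88.7 16. ] turn 0.02 0.0982 421
[-85.5 -74.9] [90.  15.9] turn 0.03 0.0982 422
scene
[-83.8 -74.1] [90.2 19.7] turn -0.0 0.0975 204
[ 85.5 -74.8] [91.8 15.6] turn 0.06 0.0979 224
[-84.4  48.5] [36.6 16.5] turn 0.08 0.0975 81
[84.5 74.4] [91. 18.] turn 0.01 0.0975 286
[ 12.9 170.8] [45.6 35.4] turn -0.01 0.1002 194
3.95 [0.62652457 0.1721955  0.07840159] [ 2.59769325  1.98525196 -0.85901444]
```

Request:
send_rows(steps="0 -0.1 0 0 0 0 1;-0.1 -0.1 0 0 0 0 1;0 -0.1 0 0 0 0 1;0 -0.1 0 0 0 0 1;0 0 0 0 0 0 1;0 0 0 0 0 0 1;0 0 0 0 0 0 1;0 0 0 0 0 0 1;0 0 0 0 0 0 1;0 0 0 0 0 0 1")

```text
clock: 5.2
tool_pos: [0.6257, 0.1701, 0.0784]
orientation: [0.0, 0.141, 0.99, 0.001]
force: [3.0, 11.4, -1.7]
gripper_width: -0.0002
gripper_force: 6.1
```

Request:
send_rows(steps="0.3 1 2 0 0 0 0.8;0 0 4 0 0 -0.12 0.5;-1.4 -1.1 0 0 0 -0.18 0.5;-1.4 -1.1 0 0 0 -0.18 0.5;-1.4 -1.1 0 0 0 -0.18 0.5;-1.4 -1.1 0 0 0 -0.18 0.5;-1.4 -1.1 0 0 0 -0.18 0.5;-1.4 -1.1 0 0 0 -0.18 0.5;-1.4 -1.1 0 0 0 -0.18 0.5;-1.25 -0.8 0 0 0 -0.18 0.5")

```text
clock: 6.45
tool_pos: [0.5159, 0.0921, 0.1379]
orientation: [-0.001, 0.798, 0.602, -0.001]
force: [0.8, -0.9, -0.3]
gripper_width: 0.0426
gripper_force: 0.0
```

```bash
python3 look.py top; python3 -c "
from rig import env
print(env.get_state()['q'])"
```

```text
top
[84.5 74.4] [90.1 16.4] turn 0.02 0.098 396
[ 84.3 -75.4] [89.8 16.4] turn 0.06 0.0978 403
[ 23.6 154.1] [16.7 12.6] turn -0.08 0.1024 54
[-85.9  50. ] [39.8 15.9] turn 0.03 0.098 186
[-85.5 -75.1] [89.6 16. ] turn 0.03 0.0983 421
6.5 [0.51411908 0.09148887 0.13760906] [-1.29230551 -0.82144684  0.03756251]
[ 1.53658065e-01  4.11332529e-01  1.91843602e+00 -8.07026062e-04
  8.17016895e-01  4.39464102e-01]
```

Request:
send_rows(steps="0 0 -1.5 0 0 0 0.5;0 0 -1.5 0 0 0 0.5;0 0 -1.5 0 0 0 0.5;0 0 -1.4 0 0 0 0.5;0 0 0 0 0 0 0.5;0 0 0 0 0 0 1;0 0 0 0 0 0 1;0 0 0 0 0 0 1;0 0 0 0 0 0 1;0 0 0 0 0 0 1", force=40)

```text
clock: 7.75
tool_pos: [0.5161, 0.0937, 0.0797]
orientation: [-0.001, 0.797, 0.604, -0.001]
force: [-5.8, 4.4, 2.7]
gripper_width: 0.0152
gripper_force: 40.2
```

Request:
send_rows(steps="0 0 0 0 0 -0.13 1;0 0 0 0 0 -0.13 1;0 0 0 0 0 -0.13 1;0 0 0 0 0 -0.13 1;0 0 0 0 0 -0.13 1;0 0 0 0 0 -0.13 1;0 0 0 0 0 0 1;0 0 0 0 0 0 0.5;0 0 0 0 0 0 0.5;0 0 3 0 0 0 0.5")

```text
clock: 9.0
tool_pos: [0.5168, 0.0929, 0.1083]
orientation: [-0.0, 0.967, 0.257, -0.002]
force: [0.4, 0.0, 0.4]
gripper_width: 0.0428
gripper_force: 0.0
```

```bash
python3 look.py top scene
```

```text
top
[84.5 74.8] [90.1 16.4] turn 0.03 0.0979 398
[ 84.2 -75.4] [89.8 16.6] turn 0.05 0.0979 402
[ 13.  154.1] [17.7 33. ] turn -1.54 0.1021 146
[-103.2   49. ] [13.8 32.9] turn -1.82 0.0975 88
[-85.5 -75. ] [89.6 15.9] turn 0.03 0.0982 423
scene
[-85. -75.] [89.  18.1] turn 0.03 0.0974 203
[-84.1  74.6] [91.2 14.2] turn 0.8 0.0982 210
[ 86.4 -73.6] [88.3 16.9] turn 0.05 0.0975 224
[86.1 75.2] [89.5 16.8] turn 0.03 0.0978 286
[  1.3 155. ] [20.1 61. ] turn -1.58 0.1007 256
9.1 [0.52012607 0.0934027  0.11183213] [ 0.76279493  0.43232049 -0.71094172]
```

Request:
send_rows(steps="0 0 3 0 0 0.1 0.5;2.5 -3.8 0 0 0 0.13 0.5;2.5 -3.8 0 0 0 0.13 0.5;2.5 -3.8 0 0 0 0.13 0.5;2.5 -3.8 0 0 0 0.13 0.5;2.55 -3.65 0 0 0 0.13 0.5;0 0 0 0 0 0 0.5;0 0 -2 0 0 0 0.5;0 0 -2 0 0 0 0.5;0 0 -2 0 0 0 0.5")

```text
clock: 10.35
tool_pos: [0.6422, -0.0943, 0.0771]
orientation: [-0.001, 0.805, 0.593, -0.001]
force: [0.5, -0.4, 0.6]
gripper_width: 0.0429
gripper_force: 0.0
```

Request:
send_rows(steps="0 0 0 0 0 0 1;0 0 0 0 0 0 1;0 0 0 0 0 0 1;0 0 0 0 0 -0.13 1;0 0 0 0 0 -0.13 1;0 0 0 0 0 -0.13 1;0 0 0 0 0 -0.13 1;0 0 0 0 0 -0.13 1;0 0 0 0 0 -0.12 1;0 0 0 0 0 0 1")

```text
clock: 11.6
tool_pos: [0.6423, -0.0951, 0.0783]
orientation: [-0.0, 0.969, 0.247, -0.001]
force: [-1.6, 2.1, -15.1]
gripper_width: 0.0154
gripper_force: 39.7
```

Request:
send_rows(steps="0 0 0 0 0 0 0.5;0 0 0 0 0 0 0.5;0 0 3 0 0 0 0.5;0 0 3 0 0 0 0.5;0 0 0 0 0 0 0.5;0 0 0 0 0 0 0.5;0 0 0 0 0 0 0.5;0 0 0 0 0 0 0.5;0 0 0 0 0 0 0.5;0 0 0 0 0 0 0.5")

```text
clock: 12.85
tool_pos: [0.6433, -0.0953, 0.139]
orientation: [-0.0, 0.969, 0.247, -0.0]
force: [0.3, -0.1, 0.5]
gripper_width: 0.043
gripper_force: 0.0
```

```bash
python3 look.py top scene
```

```text
top
[84.8 85.9] [67.9 16.3] turn 0.02 0.098 294
[ -0.5 154.3] [18.7 59.5] turn -1.56 0.1015 341
[-82.5  77.6] [81.7 16.4] turn 0.8 0.0981 376
scene
[-83.8 -74.2] [87.9 18.4] turn -0.02 0.0973 204
[ 85.6 -74.6] [90.7 16.6] turn 0.81 0.0978 216
[-84.   74.3] [90.8 14.1] turn 0.8 0.0981 208
[85.3 74.9] [90.  17.3] turn 0.01 0.0978 285
[1.000e-01 1.552e+02] [19.2 61.2] turn -1.58 0.1008 251
12.95 [ 0.64335854 -0.09533235  0.13919635] [-0.62073344  0.23812682  0.03777433]
```

Request:
send_rows(steps="-2.7 0.7 0 0 0 0.13 0.5;-2.7 0.7 0 0 0 0.13 0.5;-2.7 0.7 0 0 0 0.13 0.5;-2.7 0.7 0 0 0 0.13 0.5;-2.7 0.8 0 0 0 0.13 0.5;-2.9 0.8 0 0 0 0.13 0.5;0 0 0 0 0 0 0.5;0 0 -2 0 0 0 0.5;0 0 -2 0 0 0 0.5;0 0 -2 0 0 0 0.5")

```text
clock: 14.2
tool_pos: [0.4809, -0.0516, 0.079]
orientation: [0.001, 0.803, 0.596, 0.001]
force: [-0.3, -0.5, -0.3]
gripper_width: 0.0425
gripper_force: 0.0
```

Request:
send_rows(steps="0 0 0 0 0 0 1;0 0 0 0 0 0 1;0 0 0 0 0 0 1;0 0 0 0 0 -0.13 1;0 0 0 0 0 -0.13 1;0 0 0 0 0 -0.13 1;0 0 0 0 0 -0.13 1;0 0 0 0 0 -0.13 1;0 0 0 0 0 -0.13 1;0 0 0 0 0 0 1")

```text
clock: 15.45
tool_pos: [0.4778, -0.0512, 0.0791]
orientation: [-0.001, 0.969, 0.247, -0.002]
force: [-5.4, 0.5, -6.6]
gripper_width: 0.0153
gripper_force: 39.9
```

Request:
send_rows(steps="0 0 0 0 0 0 0.5;0 0 0 0 0 0 0.5;0 0 3 0 0 0 0.5;0 0 3 0 0 0 0.5;3.4 1.7 0 0 0 0.13 0.5;3.4 1.7 0 0 0 0.13 0.5;3.4 1.7 0 0 0 0.13 0.5;3.4 1.7 0 0 0 0.13 0.5;3.4 1.7 0 0 0 0.13 0.5;3.3 1.6 0 0 0 0.13 0.5")

```text
clock: 16.7
tool_pos: [0.6844, 0.0504, 0.1401]
orientation: [0.001, 0.801, 0.599, 0.001]
force: [0.1, 0.6, -0.5]
gripper_width: 0.0428
gripper_force: 0.0
```

```bash
python3 look.py top scene
```

```text
top
[ 84.  -75.6] [89.2 16.4] turn 0.82 0.098 398
[84.6 36.1] [13.4 17.1] turn -1.81 0.0975 61
[-85.7 -75.3] [89.3 15.9] turn 0.82 0.0982 422
scene
[ 85.9 -74.4] [93.5 16.5] turn 0.82 0.0978 217
[-83.1  75.1] [90.4 14.2] turn 0.8 0.0982 205
[  0.5 154.6] [20.3 60.1] turn -1.53 0.101 248
[85.4 87.5] [65.8 17.6] turn 0.03 0.0974 215
16.8 [0.68639267 0.05132282 0.14035405] [ 0.40417231  0.40201635 -0.79335165]
```

Request:
send_rows(steps="0 0 -2 0 0 0 0.5;0 0 -2 0 0 0 0.5;0 0 -2 0 0 0 0.5;0 0 0 0 0 0 0.5;0 0 0 0 0 0 1;0 0 0 0 0 0 1;0 0 0 0 0 0 1;0 0 0 0 0 -0.13 1;0 0 0 0 0 -0.13 1;0 0 0 0 0 -0.13 1")

```text
clock: 18.05
tool_pos: [0.6807, 0.0501, 0.0799]
orientation: [-0.001, 0.904, 0.428, -0.001]
force: [-5.9, 0.9, 2.9]
gripper_width: 0.0153
gripper_force: 41.0
```

Request:
send_rows(steps="0 0 0 0 0 -0.13 1;0 0 0 0 0 -0.13 1;0 0 0 0 0 -0.13 1;0 0 0 0 0 0 1;0 0 0 0 0 0 1;0 0 0 0 0 0 1;0 0 0 0 0 0 1;0 0 0 0 0 0 1;0 0 0 0 0 0 1;0 0 0 0 0 0 1")

```text
clock: 19.3
tool_pos: [0.681, 0.0498, 0.0799]
orientation: [-0.0, 0.969, 0.247, -0.001]
force: [-5.4, 1.0, 2.6]
gripper_width: 0.0151
gripper_force: 40.8
```

```bash
python3 look.py top scene
```

```text
top
[ 84.1 -75.4] [89.5 15.9] turn 0.82 0.0981 399
[-85.7 -75.3] [89.4 15.9] turn 0.82 0.0983 421
scene
[ 84.5 -75.3] [94.6 16.3] turn 0.8 0.0978 214
[-83.   75.4] [92.  14.2] turn 0.8 0.0982 211
[88.3 77.6] [79.8 38.7] turn 0.47 0.0982 286
[  0.5 155.2] [18.4 61.9] turn -1.57 0.1008 250
19.4 [0.68095876 0.04981432 0.07989145] [-5.60439006  0.1815213   2.90840583]
```

Request:
send_rows(steps="0 0 0 0 0 -0.13 1;0 0 0 0 0 -0.13 1;0 0 0 0 0 -0.13 1;0 0 0 0 0 -0.13 1;0 0 0 0 0 -0.13 1;0 0 0 0 0 -0.09 1;0 0 0 0 0 -0.03 1;0 0 0 0 0 0 1;0 0 0 0 0 0 0.5;0 0 0 0 0 0 0.5")

```text
clock: 20.65
tool_pos: [0.6832, 0.0498, 0.0802]
orientation: [-0.0, 0.991, -0.135, 0.001]
force: [-0.2, 0.3, 0.8]
gripper_width: 0.0427
gripper_force: 0.0
```

Request:
send_rows(steps="0 0 3 0 0 0 0.5;0 0 3 0 0 0 0.5;-3.4 -1.7 0 0 0 0.13 0.5;-3.4 -1.7 0 0 0 0.13 0.5;-3.4 -1.7 0 0 0 0.13 0.5;-3.4 -1.7 0 0 0 0.13 0.5;-3.4 -1.7 0 0 0 0.13 0.5;-3.3 -1.6 0 0 0 0.12 0.5;0 0 0 0 0 0 0.5;0 0 0 0 0 0 0.5")

```text
clock: 21.9
tool_pos: [0.4808, -0.0514, 0.14]
orientation: [0.0, 0.969, 0.246, 0.001]
force: [1.0, -0.2, 0.3]
gripper_width: 0.0431
gripper_force: 0.0
```

```bash
python3 look.py top scene
```

```text
top
[84.9 74.5] [16.8 90.2] turn -1.56 0.098 396
[ 84.  -75.4] [89.2 16.1] turn 0.81 0.098 396
[ -0.3 154.3] [18.5 59.8] turn -1.58 0.1016 341
[-83.1  76.8] [83.2 16.3] turn 0.8 0.0981 373
scene
[-84.4 -74.7] [92.1 15.8] turn 0.81 0.0982 176
[ 84.9 -75.1] [91.5 16.6] turn 0.82 0.098 213
[-84.3  74.1] [90.7 14.2] turn 0.8 0.098 209
[85.1 75.3] [18.8 89.6] turn -1.58 0.0975 299
[-1.000e-01  1.552e+02] [19.9 60.8] turn -1.53 0.1008 248
22.0 [ 0.48091874 -0.0511185   0.13970725] [-1.29543367 -0.03129789  0.00178401]
```

Request:
send_rows(steps="-0.2 0 -2 0 0 0 0.5;0 0 -2 0 0 0 0.5;0 0 -2 0 0 0 0.5;0 0 0 0 0 0 1;0 0 0 0 0 0 1;0 0 0 0 0 0 1;0 0 0 0 0 -0.13 1;0 0 0 0 0 -0.13 1;0 0 0 0 0 -0.13 1;0 0 0 0 0 -0.13 1")

```text
clock: 23.25
tool_pos: [0.478, -0.0516, 0.0794]
orientation: [0.0, 1.0, -0.012, 0.001]
force: [4.3, -2.6, -14.8]
gripper_width: 0.015
gripper_force: 40.4
```

Request:
send_rows(steps="0 0 0 0 0 -0.13 1;0 0 0 0 0 -0.09 1;0 0 0 0 0 -0.03 1;0 0 0 0 0 0 1;0 0 0 0 0 0 0.5;0 0 0 0 0 0 0.5;0 0 3 0 0 0 0.5;0 0 3 0 0 0 0.5;0 0 0 0 0 0.13 0.5;0 0 0 0 0 0.13 0.5")

```text
clock: 24.5
tool_pos: [0.4778, -0.0513, 0.1405]
orientation: [0.0, 1.0, -0.003, 0.001]
force: [-0.3, -0.4, -0.3]
gripper_width: 0.0428
gripper_force: 0.0
```

```bash
python3 look.py top scene
```

```text
top
[84.7 74.5] [16.2 90.7] turn -1.57 0.098 395
[ 84.1 -75.3] [89.6 16.2] turn 0.82 0.0979 397
[ -0.3 154.4] [18.3 59.7] turn -1.56 0.1017 342
[-83.5  76.4] [85.1 16.3] turn 0.8 0.0982 377
scene
[-84.9 -74.9] [20.4 90.7] turn -1.6 0.0974 208
[ 85.4 -74.5] [89.5 16.4] turn 0.81 0.0979 214
[-84.6  73.9] [91.7 14.1] turn 0.8 0.098 208
[85.3 75.6] [16.6 88.9] turn -1.58 0.0975 293
[  0.4 155.2] [19.6 59.8] turn -1.55 0.1007 249
24.6 [ 0.47759063 -0.05127146  0.14001945] [ 0.48360866 -0.25737668 -0.14547724]
```

Request:
send_rows(steps="2.8 -0.8 0 0 0 0.1 0.5;2.8 -0.8 0 0 0 0.1 0.5;2.8 -0.7 0 0 0 0.1 0.5;2.7 -0.7 0 0 0 0.1 0.5;2.7 -0.7 0 0 0 0.1 0.5;2.7 -0.7 0 0 0 0.01 0.5;0 0 0 0 0 0 0.5;0 0 -2 0 0 0 0.5;0 0 -2 0 0 0 0.5;0 0 -2.1 0 0 0 0.5")

```text
clock: 25.85
tool_pos: [0.6411, -0.095, 0.0763]
orientation: [-0.0, 0.969, 0.247, -0.001]
force: [-1.2, -0.2, 0.7]
gripper_width: 0.0428
gripper_force: 0.0
```

Request:
send_rows(steps="0 0 0 0 0 0 1;0 0 0 0 0 0 1;0 0 0 0 0 0 1;0 0 0 0 0 -0.13 1;0 0 0 0 0 -0.13 1;0 0 0 0 0 -0.13 1;0 0 0 0 0 -0.13 1;0 0 0 0 0 -0.13 1;0 0 0 0 0 -0.09 1;0 0 0 0 0 -0.03 1")

```text
clock: 27.1
tool_pos: [0.6415, -0.0956, 0.0774]
orientation: [0.0, 0.991, -0.135, -0.001]
force: [1.3, -3.5, -16.5]
gripper_width: 0.0149
gripper_force: 51.2
```

Request:
send_rows(steps="0 0 0 0 0 0 1;0 0 0 0 0 0 0.5;0 0 0 0 0 0 0.5;0 0 3 0 0 0.13 0.5;0 0 3 0 0 0.13 0.5;-3.1 4.7 0 0 0 0.13 0.5;-3.1 4.7 0 0 0 0.13 0.5;-3.1 4.7 0 0 0 0.13 0.5;-3.2 4.7 0 0 0 0.12 0.5;0 0 0 0 0 0 0.5")

```text
clock: 28.35
tool_pos: [0.516, 0.0956, 0.1397]
orientation: [-0.0, 0.968, 0.249, 0.001]
force: [1.3, -0.8, 0.2]
gripper_width: 0.043
gripper_force: 0.0
```

```bash
python3 look.py top scene
```

```text
top
[84.6 74.5] [16.4 90. ] turn -1.57 0.0979 398
[ 84.3 -75.4] [15.9 90.1] turn -1.57 0.098 388
[ 24.2 154.2] [18.5 12.1] turn -0.23 0.1023 56
[-85.4 -75.1] [15.9 89.6] turn -1.57 0.0981 425
[-102.6   57.9] [41.1 16.2] turn 0.79 0.0981 192
scene
[-83.8 -75.7] [20.5 88.3] turn -1.6 0.0972 215
[-84.2  74.4] [92.1 14.1] turn 0.8 0.098 212
[ 85.8 -74.2] [19.1 89.7] turn -1.57 0.0974 251
[85.4 75.3] [17.2 89.3] turn -1.56 0.0977 295
[  0.6 154.9] [18.8 61.3] turn -1.59 0.1008 253
28.45 [0.51849502 0.09346131 0.13972693] [-0.65155662 -1.26796215  0.25577068]
```

Request:
send_rows(steps="0 0 -2 0 0 0 0.5;0 0 -2 0 0 0 0.5;0 0 -2 0 0 0 0.5;0 0 0 0 0 0 1;0 0 0 0 0 0 1;0 0 0 0 0 0 1;0 0 0 0 0 -0.13 1;0 0 0 0 0 -0.13 1;0 0 0 0 0 -0.13 1;0 0 0 0 0 -0.13 1")

```text
clock: 29.7
tool_pos: [0.5171, 0.0932, 0.0786]
orientation: [-0.0, 1.0, -0.013, -0.0]
force: [-1.6, 5.7, -8.7]
gripper_width: 0.015
gripper_force: 41.1
```

Request:
send_rows(steps="0 0 0 0 0 -0.13 1;0 0 0 0 0 -0.09 1;0 0 0 0 0 -0.03 1;0 0 0 0 0 0 1;0 0 0 0 0 0 0.5;0 0 0 0 0 0 0.5;0 0 3 0 0 0 0.5;0 0 5 0 0 0 0.5;0 0 5 0 0 0 0.5;0 0 0 0 0 0 0.5")

```text
clock: 30.95
tool_pos: [0.5205, 0.0929, 0.213]
orientation: [-0.001, 0.991, -0.135, 0.005]
force: [0.2, -0.6, -0.8]
gripper_width: 0.0424
gripper_force: 0.0
```

```bash
python3 look.py top scene
```

```text
top
[84.4 74.5] [16.8 89.7] turn -1.56 0.0978 398
[ 84.1 -75.3] [15.9 90.2] turn -1.57 0.0981 385
[ 21.5 147.6] [21.   8.6] turn 1.0 0.1002 43
[-57.5  74.8] [16.1 34. ] turn -1.57 0.0979 141
[-85.4 -75.1] [15.9 89.7] turn -1.57 0.0981 424
scene
[-84.  -74.6] [18.2 91.5] turn -1.56 0.0974 211
[ 85.9 -74.7] [18.  89.9] turn -1.57 0.0973 251
[-84.2  75.5] [17.2 90.2] turn -1.58 0.0975 242
[85.4 74.7] [18.7 88.9] turn -1.57 0.0978 294
[-1.000e-01  1.549e+02] [18.7 61.9] turn -1.57 0.101 245
31.05 [0.51770051 0.09245289 0.20903264] [-0.62276428 -0.62161619 -1.27832143]
```

All four bars are square to their rails, the plate is home and the gripper is clear, so I'm handing in.

```bash
python3 -c "
from rig import env
print(env.job_done())"
```

```text
the job is handed in; nothing more can be done
None
```

The plate is home and all four bolts are at their stops, tightened crisscross in two passes. The gripper is open and clear of everything, and I handed the job in at about 31 s; no verdict came back.

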